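# Push the food box back into its row on the pantry worktop

## Robot

A 6-joint arm with a two-finger parallel gripper is mounted at the origin on the work surface. World frame = base frame: x ahead of the robot, y to its left, z up, the work surface at z = 0. Lengths are in m, angles in rad, forces in N, time in s.
With the tool pointing down it reaches from about 0.35 to 0.775 m from the base axis. Payload 5.5 kg.
Tool frame: the origin (TCP) lies midway between the tips of the shut fingers; the grasp point (between the pads) lies 19 mm behind it; z points along the fingers, y is the line along which they close (so a half turn about z gives the same grasp; the last joint's range is limited). The gripper opens to 85 mm and grips with 20 to 120 N. Pads are 22 mm wide; open, the fingers measure 114 mm over their backs; the gripper's body (76 mm by 85 mm) begins 54 mm behind the grasp point. The pads swing forward as they close: fully open they stand 13 mm farther back than shut.
Start: joints at [-1.369, 0.313, 0.046, 1.304, 0, 1.431], TCP at [0.193, -0.542, 0.231] pointing down, gripper open.
Joint ranges: [-2.76, 2.76], [-0.86, 1.69], [-1.03, 1.26], [-2.2, 2.34], [-1.47, 1.5], [-3.14, 3.14]. Speed limits (rad/s): [2.57, 2.57, 3.14, 3.14, 3.14, 3.14].

## Interface

Orientations are given as a unit quaternion [w, x, y, z].
In Python, from workcell import get_state, read_camera, camera_info, hand_in, recognise gives the robot as it stands.
- The arm moves only by the tool arm_command, never from a script. Its argument "moves" is one flat list of numbers, 7 for each row, row after row: the opening, from -1 (shut) to 1 (fully open), then the shift along the tool's x, y, z in mm, then the turn, a rotation vector about the tool's x, y, z in rad. A call has 1 to 8 rows; each row shifts and turns the commanded pose from where the row before left it, along the tool's axes as they then stand; what a row does not reach is not made up. A row lasts 1/8 s, in which the tool goes at most 62.5 mm and 10.7 degrees, less where a joint would pass 70% of its speed; a pose out of reach is approached as far as the arm can. A call with a gripper value outside its range is refused whole. The fingers move at their own pace and stop on an object; "newtons" is the grip in N (left out, the last holds). Time passes only in rows, so rows that do not move let the fingers close. It gives the time, the measured TCP pose, the force, the opening and the grip force at its end, in the units of the state.
- get_state(): the state, without advancing time (a new reading comes with each control period).
- read_camera(name): name is "scene" or "top" or "wrist"; returns (picture, depth): 480x640x3 uint8, blue, green, red; 480x640 float32, m along the optical axis (not along the pixel's ray), 0 where there is no reading.
- camera_info(name): a dict with "fovy" (degrees; the focal length in pixels is half the picture's height over the tangent of half this angle, whatever the lens; pixels are square), "cx", "cy" (the principal point, pixels), "eye" and "orientation" of the camera in the world; the wrist camera has in their place "tool_from_camera" (4x4, takes a point from camera to tool coordinates, whose origin is the TCP and whose axes are the flange's). Camera axes: x right, y down, z forward; pixel columns grow to the right and rows downward; lengths in m; the calibration is good to about 2 mm. A picture is of the moment at which its call begins: read the wrist's pose just before it. camera_info takes no time and is no camera call.
- hand_in(): hands the job in; it is judged then, once.
Trained networks look in the newest picture that a camera, given by its name, has taken for a name from the list of things; names that differ only in an ending like _2 or _b are one class to them, and where a whole thing is asked for, a point or a joint stands for the part that bears it (a point fixed in the world has none). Each returns a list of dicts, best first, with "confidence" (0 to 1); they miss things now and then, are a little off and sometimes report something else, mostly with a low value. They report only what shows in the picture. A call takes as long as a camera call. They do not tell look-alikes from the thing itself.
- recognise(camera, label): "point" ([column, row] in pixels, amid what is visible of it).
The state is a dict: "clock": time; "joint_pos": joint angles; "qvel": joint speeds; "tau": joint torques, N m; "tcp_pos": TCP position; "orientation": TCP orientation; "wrist_force": force on the tool from outside, world axes, zero at the start; "ft_torque": the same for the moment, N m; "finger_gap": finger opening in m; "grip_force": force on a finger pad.
Only numpy, scipy, OpenCV 4.12 (cv2) and the standard library are available. Lean on these libraries where they do the work, as an engineer would, in place of code of your own. Each camera call takes 0.05 s, during which the arm holds its last target. There are 200 camera calls.

## Task

Push the oblong lidded food box along the worktop with your fingertips until its long side is flush against the back rail of the bay and its end is up against the square caddy (not the round tin). Keep the box flat on the worktop, never lifting or tipping it, leave the caddy, tin, mug and tumbler where they stand, and finish with the hand clear of everything.

Things in the scene. Friction and masses are not known exactly. Their poses are not given: they have to be found in the camera images.
- food_box: The oblong food box, all white plastic with a flat lid, 90 mm (its x) by 130 mm (its y), 50 mm high, flat upright sides, 0.4 to 0.85 kg, too wide to grasp. Loose on the worktop in front of the bay, turned up to 0.45 rad from the bay. Origin: centre of its underside; z up; its long sides face its +x and -x.
- bay: A low U of aluminium rail fixed to the worktop, open towards the robot, no floor plate; rails 25 mm high, 14 mm thick. Origin: middle of the back rail's inner face, at worktop height. x points away from the robot through the back rail (the room inside is at negative x), y along the back rail, whose inner face spans y = -280 to +280 mm; at each end a side rail runs 100 mm towards the robot.
- caddy: The square steel caddy, 80 by 80 mm, 70 mm high, flat top, 0.9 kg, loose. It stands inside the bay at one end (either the +y or the -y end), square to the rails, 2 to 3 mm from the back rail and 3 mm from the side rail, which stops it if it is pressed sideways. Origin: centre of its underside; axes parallel to the bay's.
- round_tin: The round steel tin, 80 mm diameter, 70 mm high, flat top, 0.9 kg, loose. It stands inside the bay at the other end of the bay from the caddy, its edge 2 to 3 mm from the back rail. Origin: centre of its underside.
- mug: A white ceramic mug, 76 mm diameter, 85 mm high, with a handle, loose on the worktop nearer the robot, to one side of the work. Leave it alone. Origin: centre of its underside.
- tumbler: A glass tumbler, 68 mm diameter, 95 mm high, loose on the worktop nearer the robot, on the other side from the mug. Leave it alone. Origin: centre of its underside.
There are look-alikes about, which are no part of the job. Leave any orange or turquoise look-alike of the caddy alone.

How it is judged:
At the end, for the whole second after the job is handed in: The food box rests flat on the worktop, its long side within 7 mm of the back rail and parallel to it within 0.06 rad, its end within 8 mm of the square caddy; caddy and tin are within 20 mm of where they started (x of food_box in the frame of bay between -0.052 and -0.04 m and angle between the y axis of food_box and the y axis of bay, either way round below 0.06 rad and y of food_box in the frame of caddy between -0.113 and 0.113 m and height (world z) of food_box below 0.005 m and angle between food_box's own z axis and vertical below 0.05 rad and linear speed of food_box below 0.01 m/s and distance of each of caddy, round_tin from where it was at the start of the episode below 0.02 m); the robot touches nothing.
It fails at once if the food box is lifted off the worktop or tipped (height (world z) of food_box above 0.012 m or angle between food_box's own z axis and vertical above 0.2 rad).
It fails at once if the caddy or the round tin is moved from its place or lifted (distance of any of caddy, round_tin from where it was at the start of the episode above 0.025 m).
It fails at once if the mug or the tumbler is moved or knocked over (distance of any of mug, tumbler from where it was at the start of the episode above 0.02 m or angle between any of mug, tumbler's own z axis and vertical above 0.3 rad).
It also fails if it takes over 54 s, if anything falls off the work surface, if the arm or the gripper's body presses on something with over 40 N, if the wrist force passes 120 N, or if a joint passes its speed limit or range.

## Working session

There is one attempt and no reset: what is moved stays moved. The work goes in short steps, Python scripts to look and compute and a tool call to move; the robot and the scene stay as the last step left them, time stands still between calls to the robot, and variables do not carry over. Pictures are saved under pics/ and viewed, at most 10 in all, crops included, and the job is handed in when it is done.

Besides the shell and the picture viewer there is one more tool, called after "Call:" by a JSON object that holds its "op" and its "data". arm_command: Moves the arm, as the interface text tells. Its arguments: {"type":"object","properties":{"moves":{"type":"array"},"newtons":{"type":"number"}},"required":["moves"]}

```bash
mkdir -p pics
cat > h.py <<'E'
import numpy as np, cv2
from workcell import *
from scipy.spatial.transform import Rotation as R
def q2R(q): return R.from_quat([q[1],q[2],q[3],q[0]]).as_matrix()
def cloud(name,depth):
    i=camera_info(name); f=240/np.tan(np.radians(i['fovy'])/2)
    v,u=np.mgrid[0:480,0:640]
    P=np.stack([(u-i['cx'])/f*depth,(v-i['cy'])/f*depth,depth],-1)
    return P@q2R(i['orientation']).T+np.array(i['eye'])
E
python3 - <<'E'
from h import *
im,d=read_camera('top'); cv2.imwrite('pics/top0.png',im); np.save('top0.npy',d)
P=cloud('top',d)
for l in ['food_box','bay','caddy','round_tin','mug','tumbler']:
    for r in recognise('top',l):
        c,w=map(int,r['point']); print(l,r['point'],round(r['confidence'],2),P[w,c].round(3))
s=get_state(); print(s['clock'],s['tcp_pos'],s['orientation'],camera_info('top'))
E
```

```text
food_box [308.4, 259.6] 0.93 [ 0.559 -0.079  0.049]
caddy [480.4, 306.2] 0.9 [ 0.464 -0.451  0.072]
caddy [335.2, 136.3] 0.86 [ 0.832 -0.132  0.077]
caddy [419.5, 272.9] 0.74 [ 0.534 -0.319  0.073]
caddy [390.5, 209.8] 0.57 [ 0.672 -0.256  0.069]
caddy [460.9, 218.2] 0.55 [ 0.655 -0.412  0.069]
round_tin [174.4, 233.1] 0.61 [0.607 0.213 0.069]
round_tin [308.4, 260.8] 0.26 [ 0.557 -0.079  0.047]
mug [106.2, 331.0] 0.73 [0.392 0.368 0.002]
tumbler [423.6, 336.5] 0.55 [ 0.394 -0.343  0.007]
0.35 [ 0.19272423 -0.54166656  0.23110324] [-1.75198966e-04  9.85429511e-01  1.70084239e-01  6.94533248e-06] {'fovy': 48.94359641561823, 'cx': 305.0422738593416, 'cy': 238.885234582493, 'eye': array([ 0.45612632, -0.04239809,  1.20721527]), 'orientation': array([-0.03536649,  0.71332931, -0.69786425,  0.05381446])}
```

View pics/top0.png

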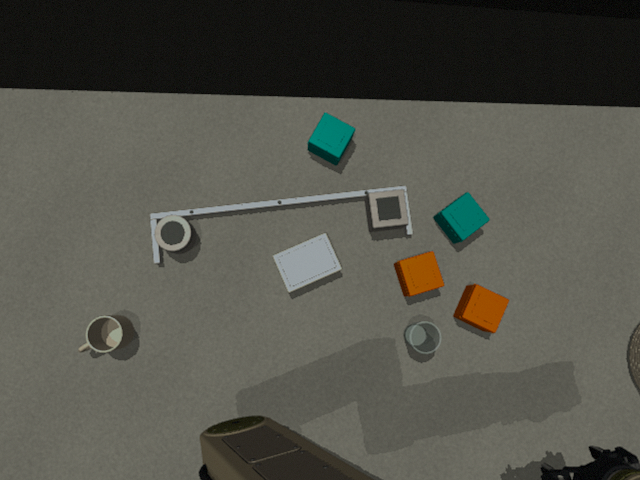

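The picture shows five caddy-like things: turquoise at (331,138) and (461,218), orange at (419,273) and (481,308), and a grey steel square at (389,209). Only the grey one fits, since it is inside the bay at its right (-y) end. The tin is at (174,233), the box at (308,263), the mug at (105,334) and the tumbler at (423,338).

Run:
```python
from h import *
im=cv2.imread('pics/top0.png'); d=np.load('top0.npy'); P=cloud('top',d)
cv2.imwrite('pics/crop0.png',cv2.resize(im[170:310,140:500],(792,308),interpolation=cv2.INTER_CUBIC))
v,u=np.mgrid[0:480,0:640]
def rect(n,c,lo,hi,r=45):
    m=(np.hypot(u-c[0],v-c[1])<r)&(P[...,2]>lo)&(P[...,2]<hi)
    k,lab=cv2.connectedComponents(m.astype(np.uint8)); 
    l=np.bincount(lab[m]).argmax(); p=P[lab==l]
    (a,b),s,t=cv2.minAreaRect((p[:,:2]*1000).astype(np.float32)); print(n,np.round([a,b,*s,t],1),p[:,2].mean().round(4),p[:,:2].mean(0).round(4))
rect('box',(308,263),.035,.06); rect('caddy',(389,209),.055,.08,32); rect('tin',(174,233),.055,.08,28)
rect('tumbler',(423,338),.03,.12,30);rect('mug',(105,334),.03,.12,30);rect('orange',(419,273),.055,.09,28)
# rail: heights 15-32mm
m=(P[...,2]>.015)&(P[...,2]<.032)&(v>185)&(v<225)&(u>200)&(u<362)
p=P[m][:,:2]; vx,vy,x0,y0=cv2.fitLine(p.astype(np.float32),cv2.DIST_HUBER,0,.01,.01).ravel()
print('rail dir',vx,vy,x0,y0,'ang',np.degrees(np.arctan2(-vx,vy)) )
n=np.array([vy,-vx]);n*=np.sign(n[0]);e=(p-[x0,y0])@n;print('width pct',np.percentile(e,[1,5,50,95,99]),len(p))
print('z table',np.median(P[300:320,200:260,2]))
s=camera_info('wrist');print(s['tool_from_camera'])
```

```text
box [553.5 -77.2  90.3 130.1  24.9] 0.0494 [ 0.5526 -0.0768]
caddy [ 674.4 -253.2   81.8   81.2    8.1] 0.0699 [ 0.6728 -0.2517]
tin [607.9 215.1  78.9  78.7   7.8] 0.07 [0.6076 0.2141]
tumbler [ 396.9 -326.2   66.6   66.3   89.9] 0.0732 [ 0.3963 -0.3319]
mug [391.  353.8  74.5  98.7   4.2] 0.0645 [0.3891 0.3472]
orange [ 532.8 -325.2   81.3   81.4   17.8] 0.0699 [ 0.5323 -0.3238]
rail dir 0.13878152 -0.990323 0.6872909 0.0063168285 ang -172.02264
width pct [-6.82172407e-03 -6.14496598e-03  1.72329473e-05  6.96457296e-03
  8.08305250e-03] 1078
z table -0.00010223102020456842
[[ 2.31479214e-04 -9.59251385e-01 -2.82553936e-01  7.30087853e-02]
 [ 9.99999957e-01  1.70774476e-04  2.39471276e-04  6.71524843e-05]
 [-1.81460153e-04 -2.82553979e-01  9.59251383e-01 -1.42891161e-01]
 [ 0.00000000e+00  0.00000000e+00  0.00000000e+00  1.00000000e+00]]
```

View pics/crop0.png

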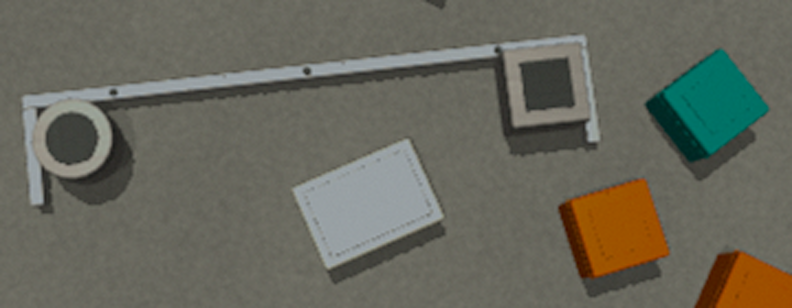

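The crop shows the plain grey steel square at (545,85), standing in the bay at its -y end. That is the caddy, and the round tin is at (72,138) at the other end. I'll first push the box on its +y end towards the caddy, which also squares it up.

Call:
{"op": "arm_command", "data": {"moves": [0,47,-39.5,0,0,0,0,0,47,-39.5,0,0,0,0,0,47,-39.5,0,0,0,0,0,47,-39.5,0,0,0,0,0,47,-39.5,0,0,0,0,0,47,-39.5,0,0,0,0,0,47,-39.5,0,0,0,0,0,47,-39.5,0,0,0,0]}}

```text
clock: 1.35
tcp_pos: [0.4419, -0.1163, 0.2316]
orientation: [0.0, 0.985, 0.17, 0.0]
wrist_force: [2.0, -1.5, -0.6]
finger_gap: 0.043
grip_force: 0.0
```

Call:
{"op": "arm_command", "data": {"moves": [0,47,-39.5,0,0,0,0,0,47,-39.5,0,0,0,0,0,47,-39.5,0,0,0,0,0,0,0,0,0,0,-0.17,0,0,0,0,0,0,-0.17,0,0,0,0,0,0,-0.17,0,0,0,0,0,0,-0.17,0,0,0,0,0,0,-0.17]}}

```text
clock: 2.35
tcp_pos: [0.5342, 0.0409, 0.2313]
orientation: [0.0, 0.826, 0.564, -0.0]
wrist_force: [-1.1, -0.2, -0.8]
finger_gap: 0.0428
grip_force: 0.0
```

```bash
cat >> h.py <<'E'
c,s_=np.cos(np.radians(7.98)),np.sin(np.radians(7.98)); B=np.array([[c,-s_],[s_,c]])  # bay->world, unshifted
def where(bx,by,z,yaw):
    s=get_state(); M=q2R(s['orientation']); p=np.array(s['tcp_pos'])
    t=np.r_[B@[bx,by],z]
    y=np.arctan2(M[1,0],M[0,0]); print('bay',(B.T@p[:2]).round(4),'z',p[2].round(4),'yaw',y.round(3),'gap',s['finger_gap'],'F',np.round(s['wrist_force'],1),'j6',s['joint_pos'][5],'t',s['clock'])
    yt=yaw+np.radians(7.98); A=R.from_euler('z',yt).as_matrix()@np.diag([1,-1,-1])
    print('tool shift mm (now)',(M.T@(t-p)*1000).round(1),'turn',R.from_matrix(M.T@A).as_rotvec().round(3),'shift in target axes',(A.T@(t-p)*1000).round(1))
E
python3 -c "
from h import *
where(.535,-.035,.015,np.pi/2)"
```

```text
bay [ 0.5347 -0.0336] z 0.2313 yaw 1.197 gap 0.04281421914064256 F [-1.1 -0.2 -0.8] j6 1.8707494058011327 t 2.35
tool shift mm (now) [ -1.    1.  216.3] turn [-0.     0.    -0.513] shift in target axes [ -1.4   0.3 216.3]
```

Call:
{"op": "arm_command", "data": {"moves": [0,0,0,0,0,0,-0.171,0,0,0,0,0,0,-0.171,0,0,0,0,0,0,-0.171,0,0,0,50,0,0,0,0,0,0,60,0,0,0,0,0,0,60,0,0,0,0,0,0,30,0,0,0,0,0,0,16,0,0,0]}}

```text
clock: 3.35
tcp_pos: [0.5329, 0.0409, 0.0135]
orientation: [-0.001, 0.658, 0.753, -0.001]
wrist_force: [0.4, -0.8, 0.2]
finger_gap: 0.0426
grip_force: 0.0
```

Call:
{"op": "arm_command", "data": {"moves": [0,-8,0,0,0,0,0,0,-10,0,0,0,0,0,0,-10,0,0,0,0,0,0,-10,0,0,0,0,0,0,-10,0,0,0,0,0,0,-10,0,0,0,0,0,0,-10,0,0,0,0,0,0,0,0,0,0,0]}}

```text
schema error: expected a multiple of 7 numbers
```

```bash
cat >> h.py <<'E'
def box(tag,ref=True):
    im,d=read_camera('top'); cv2.imwrite(f'pics/{tag}.png',im); P=cloud('top',d)
    def fit(p):
        k,lab=0,0; (a,b),(w,h),t=cv2.minAreaRect((p*1000).astype(np.float32)); return a/1000,b/1000,w,h,t
    Q=P[...,:2]@B   # bay-aligned coords
    for n,lo,hi,x0,x1,y0,y1 in [('box',.04,.057,.42,.68,-.34,.05),('caddy',.06,.08,.58,.69,-.40,-.28)]:
        m=(P[...,2]>lo)&(P[...,2]<hi)&(Q[...,0]>x0)&(Q[...,0]<x1)&(Q[...,1]>y0)&(Q[...,1]<y1)
        k,lab=cv2.connectedComponents(m.astype(np.uint8)); l=np.bincount(lab[m]).argmax(); q=Q[lab==l]
        (a,b),(w,h),t=cv2.minAreaRect((q*1000).astype(np.float32)); print(n,np.round([a,b,w,h,t],1),len(q))
E
python3 -c "
from h import *
where(.535,-.155,.015,np.pi/2); box('a1')"
```

```text
bay [ 0.5335 -0.0334] z 0.0135 yaw 1.705 gap 0.04262120174182944 F [ 0.4 -0.8  0.2] j6 1.3633318268806724 t 3.35
tool shift mm (now) [-121.6    2.2   -1.6] turn [-0.003 -0.    -0.005] shift in target axes [-121.6    1.5   -1.5]
box [ 537.3 -153.2   90.2  129.9   17. ] 2380
caddy [ 6.325e+02 -3.438e+02  8.090e+01  8.160e+01  5.000e-01] 1318
```

Call:
{"op": "arm_command", "data": {"moves": [0,-10,0,0,0,0,0,0,-10,0,0,0,0,0,0,-10,0,0,0,0,0,0,-10,0,0,0,0,0,0,-10,0,0,0,0,0,0,-10,0,0,0,0,0,0,-10,0,0,0,0,0,0,0,0,0,0,0,0]}}

```text
clock: 4.4
tcp_pos: [0.5447, -0.0291, 0.0162]
orientation: [0.001, 0.658, 0.753, 0.001]
wrist_force: [0.9, 1.3, -0.2]
finger_gap: 0.0427
grip_force: 0.7
```

```bash
python3 -c "
from h import *
where(.535,-.155,.015,np.pi/2); box('a2')"
```

```text
bay [ 0.5353 -0.1044] z 0.0162 yaw 1.704 gap 0.04274926815938421 F [ 0.9  1.3 -0.2] j6 1.2364700413291734 t 4.4
tool shift mm (now) [-50.6  -0.    1.2] turn [ 0.002  0.    -0.006] shift in target axes [-50.6  -0.3   1.2]
box [ 528.5 -192.8   90.4  118.9    8.9] 1650
caddy [ 632.6 -344.1   81.9   81.6   89.4] 1323
```

Call:
{"op": "arm_command", "data": {"moves": [0,-10,0,0,0,0,0,0,-10,0,0,0,0,0,0,-10,0,0,0,0,0,0,-10,0,0,0,0,0,0,-6,0,0,0,0,0,0,0,0,0,0,0,0]}}

```text
clock: 5.2
tcp_pos: [0.5494, -0.0733, 0.0157]
orientation: [-0.001, 0.658, 0.753, 0.001]
wrist_force: [0.1, 5.5, 4.2]
finger_gap: 0.0428
grip_force: 2.6
```

```bash
python3 -c "
from h import *
where(.535,-.155,.015,np.pi/2); box('a3')"
```

```text
bay [ 0.5339 -0.1489] z 0.0157 yaw 1.705 gap 0.04278609016975302 F [0.1 5.5 4.2] j6 1.1581802520074385 t 5.2
tool shift mm (now) [-6.1  1.1  0.6] turn [ 0.    -0.002 -0.005] shift in target axes [-6.1  1.1  0.7]
box [ 515.5 -249.    83.1   89.9   89.6] 1130
caddy [ 6.327e+02 -3.439e+02  8.060e+01  8.140e+01  1.000e-01] 1313
```

View pics/a3.png

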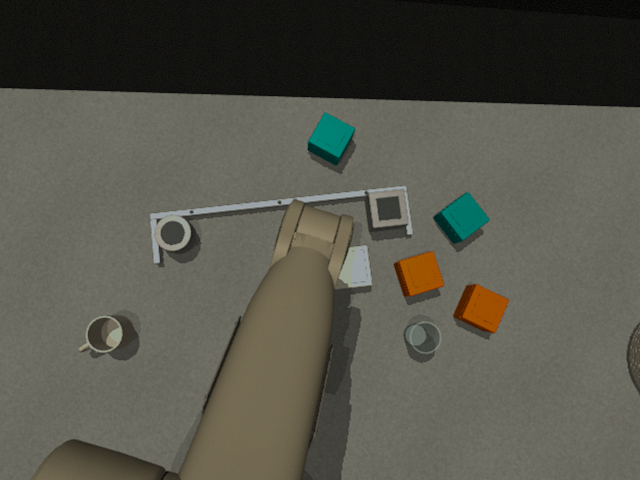

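The box is now square to the bay, with its end showing at about (371,267). About 13 mm remains to the caddy at (389,209). Next I'll lift clear, turn the hand and push on the long side.

Call:
{"op": "arm_command", "data": {"moves": [0,15,0,0,0,0,0,0,25,0,0,0,0,0,0.5,0,0,-60,0,0,0,1,0,0,-60,0,0,0,1,-38,-33,0,0,0,0,1,-38,-33,0,0,0,0,1,-40,-33,0,0,0,0,1,0,0,0,0,0,0.17]}}

```text
clock: 6.25
tcp_pos: [0.4596, -0.1647, 0.1351]
orientation: [-0.0, 0.723, 0.691, -0.001]
wrist_force: [-0.2, 0.4, 0.6]
finger_gap: 0.0857
grip_force: 0.0
```

Call:
{"op": "arm_command", "data": {"moves": [1,0,0,0,0,0,0.17,1,0,0,0,0,0,0.17,1,0,0,0,0,0,0.17,1,0,0,0,0,0,0.17,1,0,0,0,0,0,0.17,1,0,0,0,0,0,0.17,1,0,0,0,0,0,0.17,1,0,0,0,0,0,0.17]}}

```text
clock: 7.25
tcp_pos: [0.4611, -0.1621, 0.135]
orientation: [0.0, 0.996, 0.085, -0.001]
wrist_force: [-0.4, -0.6, -0.5]
finger_gap: 0.0855
grip_force: 0.0
```

```bash
python3 -c "
from h import *
where(.435,-.2255,.010,0); box('a4')"
```

```text
bay [ 0.4342 -0.2245] z 0.135 yaw 0.169 gap 0.08546176038898554 F [-0.4 -0.6 -0.5] j6 2.470459369732461 t 7.25
tool shift mm (now) [  1.   1. 125.] turn [0.    0.001 0.03 ] shift in target axes [  0.8   1.  125. ]
box [ 515.5 -225.3  130.2   89.9   89.4] 1942
caddy [ 632.7 -343.9   81.7   80.6   89.6] 1323
```

Call:
{"op": "arm_command", "data": {"moves": [1,1,1,50,0,0,0.03,1,0,0,50,0,0,0,1,0,0,25,0,0,0,1,10,0,0,0,0,0,1,10,0,0,0,0,0,1,10,0,0,0,0,0,1,10,0,0,0,0,0,1,10,0,0,0,0,0]}}

```text
clock: 8.3
tcp_pos: [0.512, -0.1564, 0.0114]
orientation: [0.001, 0.997, 0.072, -0.001]
wrist_force: [-6.2, -0.6, 2.5]
finger_gap: 0.0856
grip_force: 3.3
```

Call:
{"op": "arm_command", "data": {"moves": [1,10,0,0,0,0,0,1,10,0,0,0,0,0,1,10,0,0,0,0,0,1,10,0,0,0,0,0,1,10,0,0,0,0,0,1,10,0,0,0,0,0,1,10,0,0,0,0,0,1,0,0,0,0,0,0]}}

```text
clock: 9.3
tcp_pos: [0.5832, -0.1461, 0.0115]
orientation: [0.0, 0.997, 0.073, 0.001]
wrist_force: [-1.3, 0.2, 0.4]
finger_gap: 0.0856
grip_force: 0.3
```

```bash
python3 -c "
from h import *
where(.5735,-.2255,.010,0); box('a5')"
```

```text
bay [ 0.5572 -0.2256] z 0.0115 yaw 0.146 gap 0.08557102012858168 F [-1.3  0.2  0.4] j6 2.6168552114778305 t 9.3
tool shift mm (now) [16.3 -0.   1.5] turn [ 0.001 -0.002  0.007] shift in target axes [16.3 -0.1  1.5]
box [ 620.1 -186.5   60.4   87.    83.7] 717
caddy [ 663.7 -355.7   59.7   22.7   81.3] 162
```

Call:
{"op": "arm_command", "data": {"moves": [1,7,0,0,0,0,0,1,5,0,0,0,0,0,1,2,0,0,0,0,0,1,0,0,0,0,0,0]}}

```text
clock: 9.85
tcp_pos: [0.5937, -0.1443, 0.0111]
orientation: [0.0, 0.997, 0.072, -0.002]
wrist_force: [-7.2, -0.5, 6.1]
finger_gap: 0.0852
grip_force: 4.2
```

Call:
{"op": "arm_command", "data": {"moves": [1,1.5,0,0,0,0,0,1,0,0,0,0,0,0]}}

```text
clock: 10.1
tcp_pos: [0.5949, -0.1441, 0.011]
orientation: [0.0, 0.997, 0.072, -0.002]
wrist_force: [-8.8, -1.0, 6.8]
finger_gap: 0.0852
grip_force: 4.5
```

Call:
{"op": "arm_command", "data": {"moves": [1,1,0,0,0,0,0,1,0,0,0,0,0,0]}}

```text
clock: 10.35
tcp_pos: [0.5958, -0.144, 0.011]
orientation: [0.0, 0.997, 0.072, -0.002]
wrist_force: [-9.8, -0.9, 7.4]
finger_gap: 0.0852
grip_force: 4.6
```

```bash
python3 -c "
from h import *
where(.5735,-.2255,.010,0)"
```

```text
bay [ 0.57   -0.2253] z 0.011 yaw 0.144 gap 0.08520142074055125 F [-9.8 -0.9  7.4] j6 2.6304139482464395 t 10.35
tool shift mm (now) [3.5 0.2 1. ] turn [0.    0.004 0.005] shift in target axes [3.5 0.2 1. ]
```

Call:
{"op": "arm_command", "data": {"moves": [1,1.5,0,0,0,0,0,1,1.5,0,0,0,0,0,1,0,0,0,0,0,0]}}

```text
clock: 10.72
tcp_pos: [0.5958, -0.1439, 0.0111]
orientation: [0.0, 0.997, 0.072, -0.005]
wrist_force: [-17.5, -3.4, 13.0]
finger_gap: 0.0853
grip_force: 9.0
```

Call:
{"op": "arm_command", "data": {"moves": [1,1.5,0,0,0,0,0,1,0,0,0,0,0,0]}}

```text
clock: 10.98
tcp_pos: [0.5958, -0.1438, 0.0111]
orientation: [0.001, 0.997, 0.071, -0.006]
wrist_force: [-23.1, -3.9, 16.4]
finger_gap: 0.0853
grip_force: 11.2
```

Call:
{"op": "arm_command", "data": {"moves": [1,-10,0,0,0,0,0,1,-25,0,0,0,0,0,0.5,0,0,-60,0,0,0,0,0,0,-60,0,0,0,0,25,-36,0,0,0,0,0,30,-37,0,0,0,0,0,35,-37,0,0,0,0,0,0,0,0,0,0,-0.17]}}

```text
clock: 11.98
tcp_pos: [0.6436, -0.023, 0.1308]
orientation: [-0.0, 0.987, 0.161, 0.002]
wrist_force: [-0.3, 0.7, -0.2]
finger_gap: 0.0427
grip_force: 0.0
```

Call:
{"op": "arm_command", "data": {"moves": [0,0,0,0,0,0,-0.17,0,0,0,0,0,0,-0.17,0,0,0,0,0,0,-0.17,0,0,0,0,0,0,-0.17,0,0,0,0,0,0,-0.17,0,0,0,0,0,0,-0.17,0,0,0,0,0,0,-0.17,0,0,0,0,0,0,-0.17]}}

```text
clock: 12.98
tcp_pos: [0.6419, -0.0261, 0.1309]
orientation: [0.001, 0.667, 0.745, 0.001]
wrist_force: [-0.9, 1.0, -0.7]
finger_gap: 0.043
grip_force: 0.0
```

```bash
python3 -c "
from h import *
where(.627,-.115,.014,np.pi/2); box('a6')"
```

```text
bay [ 0.6321 -0.115 ] z 0.1309 yaw 1.681 gap 0.04296571242941343 F [-0.9  1.  -0.7] j6 1.2949908475909664 t 12.975
tool shift mm (now) [-1.000e-01 -5.400e+00  1.169e+02] turn [ 0.002  0.    -0.029] shift in target axes [  0.   -5.1 116.9]
box [ 630.  -224.3  129.9   91.2   89.9] 2235
caddy [ 633.1 -344.1   81.9   81.6   89.4] 1319
```

View pics/a6.png

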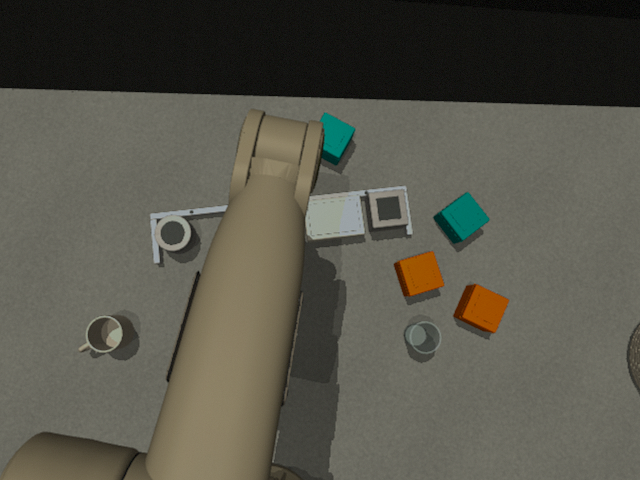

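The box lies flush on the back rail around (335,217), with a gap of about 14 mm to the caddy at (388,209). Now I'll push on its end.

Call:
{"op": "arm_command", "data": {"moves": [0,0,-3,50,0,0,-0.029,0,0,0,45,0,0,0,0,0,0,22,0,0,0,0,-10,0,0,0,0,0,0,-10,0,0,0,0,0,0,-10,0,0,0,0,0,0,-8,0,0,0,0,0,0,0,0,0,0,0,0]}}

```text
clock: 14.02
tcp_pos: [0.6444, -0.0645, 0.015]
orientation: [0.001, 0.659, 0.752, 0.001]
wrist_force: [0.7, 2.3, 2.1]
finger_gap: 0.0426
grip_force: 1.4
```

Call:
{"op": "arm_command", "data": {"moves": [0,-4,0,0,0,0,0,0,-3,0,0,0,0,0,0,0,0,0,0,0,0]}}

```text
clock: 14.4
tcp_pos: [0.6447, -0.0697, 0.0149]
orientation: [-0.0, 0.658, 0.753, 0.002]
wrist_force: [-0.9, 6.7, 5.6]
finger_gap: 0.0424
grip_force: 3.8
```

Call:
{"op": "arm_command", "data": {"moves": [0,-2,0,0,0,0,0,0,0,0,0,0,0,0]}}

```text
clock: 14.65
tcp_pos: [0.6449, -0.0714, 0.0149]
orientation: [-0.0, 0.658, 0.753, 0.002]
wrist_force: [-1.4, 7.1, 6.8]
finger_gap: 0.0424
grip_force: 4.3
```

```bash
python3 -c "
from h import *
where(.629,-.164,.014,np.pi/2); box('a7')"
```

```text
bay [ 0.6287 -0.1602] z 0.0149 yaw 1.705 gap 0.04243059168670999 F [-1.4  7.1  6.8] j6 1.2008790080700877 t 14.65
tool shift mm (now) [-3.8  0.3  0.9] turn [ 0.003 -0.003 -0.005] shift in target axes [-3.8  0.3  0.9]
box [ 628.7 -263.8   83.7   90.8   88.8] 1256
caddy [ 6.328e+02 -3.440e+02  8.070e+01  8.080e+01  1.000e-01] 1319
```

Call:
{"op": "arm_command", "data": {"moves": [0,-1.5,0,0,0,0,0,0,-1,0,0,0,0,0,0,0,0,0,0,0,0]}}

```text
clock: 15.08
tcp_pos: [0.6452, -0.0737, 0.0149]
orientation: [-0.0, 0.658, 0.753, 0.002]
wrist_force: [-1.0, 9.3, 6.7]
finger_gap: 0.0428
grip_force: 4.5
```

Call:
{"op": "arm_command", "data": {"moves": [0,10,0,0,0,0,0,0,25,0,0,0,0,0,0,0,0,-60,0,0,0,0,0,0,-60,0,0,0,0,30,-50,0,0,0,0,0,30,-50,0,0,0,0,0,30,-50,0,0,0,0,0,0,0,0,0,0,0]}}

```text
clock: 16.08
tcp_pos: [0.4728, 0.0309, 0.1322]
orientation: [-0.002, 0.658, 0.753, -0.002]
wrist_force: [0.4, -0.5, 0.6]
finger_gap: 0.0426
grip_force: 0.0
```

```bash
python3 -c "
from h import *
where(.629,-.164,.014,np.pi/2); box('a8')
im=cv2.imread('pics/a8.png');cv2.imwrite('pics/a8c.png',cv2.resize(im[170:350,140:500],(792,396),interpolation=cv2.INTER_CUBIC))"
```

```text
bay [ 0.4726 -0.0351] z 0.1322 yaw 1.706 gap 0.04261455450618421 F [ 0.4 -0.5  0.6] j6 1.3307545814569268 t 16.075
tool shift mm (now) [-128.5  157.6  117. ] turn [-0.006 -0.001 -0.004] shift in target axes [-128.9  156.4  118.2]
box [ 629.  -241.1  134.4   90.4   89.8] 2332
caddy [ 632.9 -344.7   81.3   80.9   89.9] 1316
```

View pics/a8c.png

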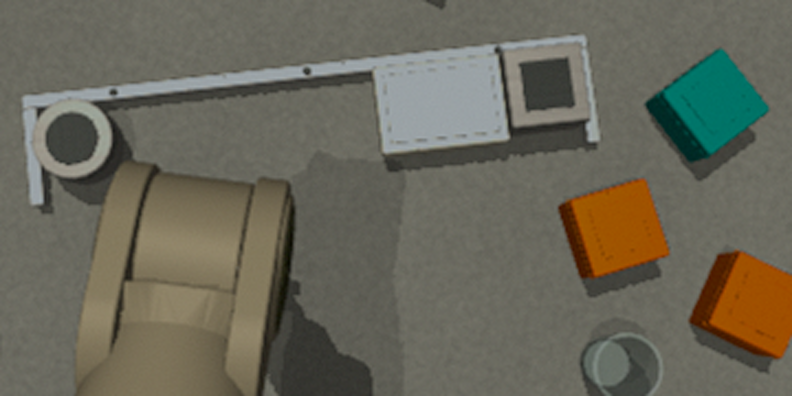

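The box at crop (442,103) lies flush on the rail and up against the caddy at (545,83). The tin at (72,138) stands where it was and the hand is clear. By measurement, the caddy-to-box centre distance is about 105 mm and the box sits about 45 mm from the rail.

```bash
python3 -c "
from workcell import *
print(hand_in())"
```

```text
the job is handed in; nothing more can be done
None
```

The food box is flush against the back rail and up against the square caddy, the other things stand where they were, the hand is clear, and the job was handed in at about 16 s of the 54 s allowed (no verdict was returned).

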